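# Open the swing clamp and hold a handle blank level above its carving cradle

## Robot

A 6-joint arm with a two-finger parallel gripper is mounted at the origin on a cart in front of the work surface, level with it; the furniture and walls round the work are solid. World frame = base frame: x ahead of the robot, y to its left, z up, the work surface at z = 0. Lengths are in m, angles in rad, forces in N, time in s.
With the tool pointing down it reaches from about 0.3 to 0.875 m from the base axis. Payload 6.4 kg.
Tool frame: the origin (TCP) lies at the very end of the fingers, on their centre line; the grasp point (between the pads) lies 19 mm behind it; z points along the fingers, y is the line along which they close (so a half turn about z gives the same grasp; the last joint's range is limited). The gripper opens to 85 mm and grips with 20 to 120 N. Pads are 22 mm wide; open, the fingers measure 114 mm over their backs; the gripper's body (76 mm by 85 mm) begins 54 mm behind the grasp point. The pads swing forward as they close: fully open they stand 13 mm farther back than shut.
Start: joints at [1.063, 0.181, 1.607, -0, 1.354, -0.206], TCP at [0.171, 0.549, 0.231] pointing down, gripper open.
Joint ranges: [-2.99, 2.99], [-0.89, 2.07], [0.3, 2.58], [-1.14, 4.28], [0, 2.63], [-3.12, 3.12]. Speed limits (rad/s): [2.57, 2.57, 3.01, 3.14, 3.14, 3.14].

## Interface

Orientations are given as a unit quaternion [w, x, y, z].
In Python, from bench import * gives the robot as it stands. The module is installed in compiled form; this text tells all that it offers.
- The arm moves only by the tool arm_command, never from a script. Its arguments are lists of equal length, an entry for each row: "dp": the shift along the tool's x, y, z in units of 0.25 m (1.0 is 0.25 m), a list of three; "turn": the turn, a rotation vector about the tool's x, y, z in units of 30 degrees (1.0 is 30 degrees), a list of three; "jaw": the opening, from 0 (shut) to 1 (fully open). A call has 1 to 5 rows; each row is the pose to reach, as a shift and turn from the pose commanded when the call began, along the tool's axes at that moment; what a row does not reach only later rows make up. A row lasts 1/8 s, in which the tool goes at most 62.5 mm and 10.7 degrees, less where a joint would pass 70% of its speed; a pose out of reach is approached as far as the arm can. A call with a number of a shift or a turn outside -1 to 1 is refused whole. A call with a gripper value outside its range is refused whole. The fingers move at their own pace and stop on an object; the grip force is fixed at half the most. Time passes only in rows, so rows that repeat a pose let the fingers close. It gives the time, the measured TCP pose, the force, the opening and the grip force at its end, in the units of the state.
- get_obs(): the state, without advancing time (a new reading comes with each control period).
- camera(name): name is "scene" or "top"; returns the picture (384x512x3 uint8, blue, green, red); there is no depth.
- get_calibration(name): a dict with "camera_matrix" (3x3 intrinsics, pixels), "R" (3x3) and "t" (3): a world point X has camera coordinates R X + t. Camera axes: x right, y down, z forward; pixel columns grow to the right and rows downward; lengths in m; the calibration is good to about 2 mm. A picture is of the moment at which its call begins. get_calibration takes no time and is no camera call.
- hand_in(): hands the job in; it is judged then, once.
The state is a dict: "time_s": time; "q": joint angles; "dq": joint speeds; "joint_efforts": joint torques, N m; "eef_pos": TCP position; "eef_rot": TCP orientation; "wrist_force": force on the tool from outside, world axes, zero at the start; "torque": the same for the moment, N m; "opening": opening from 0.0 (shut) to 1.0 (fully open); "grasp_force": force on a finger pad.
Only numpy, scipy, OpenCV 4.12 (cv2) and the standard library are available. Lean on these libraries where they do the work, as an engineer would, in place of code of your own. Each camera call takes 0.05 s, during which the arm holds its last target. There are 200 camera calls.

## Task

The turned handle blank is locked in its V-block cradle by the swing clamp. Turn the clamp's black grip counter-clockwise (seen from above) until it clicks over into its open position, then grip the blank and lift it straight up, level all the way, about 15 cm above where it lay, so that the chips can be brushed out of the V-blocks. Finish while holding it there, steady and level over the cradle; leave the other things on the bench alone.

Things in the scene. Friction and masses are not known exactly. Their poses are not given: they have to be found in the camera images.
- cradle: Carving cradle screwed to the bench; place and yaw differ each time. T-shaped wooden base, 16 mm thick: x -38 to +132 mm, y up to 95 mm either side. Origin on the bench top under the middle of the blank, z up; at yaw 0 its x points away from the robot (its yaw is about -90 degrees: x to the right). V-blocks, 16 mm thick, 68 wide, 61 high, at x = 0, y = -55 and +55 mm: 94 mm free between them.
- cradle_seat (a point): Where the middle of the blank's axis lies when it is in the V-blocks: cradle frame (0, 0, 63) mm; axes as the cradle's. An aluminium end stop, 58 mm high, stands 3 mm beyond each end of the blank. The clamp post is at x = 85 mm; behind it, at x = 115 mm, a spring pillar 71 mm high.
- clamp (a joint): Swing clamp's angle about its upright axis. 0 (start, within 0.05): shut, arm along the cradle's -x, pad 1.5 mm over the blank's middle, so it cannot be lifted. Grows counter-clockwise seen from above to the stop at 1.4 rad: open, arm nearly along the cradle's -y, clear of the blank. An over-centre spring resists by up to 0.25 N m, most at 0; past 0.7 rad it snaps on to 1.4 by itself and stays.
- clamp_grip (a point): On the clamp's axis, 10 mm below the top of its black bar grip; cradle frame (85, 0, 100) mm, on top of a grey post 36 mm in diameter. The bar is 44 mm long, 14 wide, 26 tall (84 to 110 mm above the bench), in line with the arm: along the cradle's x when shut. A collar 32 mm wide lies under it; the arm's outer part reaches 98 mm high. Grip across the 14 mm from above, tips above 84 mm, and turn.
- blank: Brown round turned handle blank, 38 mm in diameter, 140 mm long, 0.1 to 0.22 kg, loose, lying in the V-blocks along the cradle's y. Origin on its surface, below the middle of its axis at the start; its y axis is its long axis (level when horizontal).
- blank_mid (a point): The middle of the blank's axis, its centre of mass; 63 mm above the bench when in the cradle (28 mm of air between its underside and the base board). Grip it here across its 38 mm from above, between the V-blocks.
- dark_blank: Bystander: dark brown handle blank, 36 x 160 x 36 mm, lying on the bench at the back left. Origin under its centre, y is its length.
- pale_blank: Bystander: pale handle blank, 34 x 150 x 34 mm, lying on the bench at the back left. Origin under its centre, y is its length.
- brush: Bystander: flat brush, 34 x 203 x 18 mm, lying at the right. Origin under its centre, y is its length.
- red_cube: Bystander: red wooden block, 38 x 40 x 46 mm, in front of the cradle, to the right. Origin under its centre.

How it is judged:
On the way, in this order (a step that is already met when the one before it is completed fails the run):
1. the swing clamp has clicked over into its open position (past 1.2 rad) while the blank still lies in the V-blocks (value of joint clamp above 1.2 rad and distance between blank_mid and cradle_seat below 0.015 m), for 0.2 s.
2. the blank is in the fingers, level, clear of the V-blocks (height (world z) of blank_mid above 0.1 m and contact force between blank and the fingers above 1 N and contact force between blank and cradle below 0.1 N and angle between blank's own y axis and vertical between 1.43 and 1.71 rad), for 0.2 s.
At the end, for the whole second after the job is handed in: The clamp stands open (past 1.2 rad). The blank is held by the fingers alone, its middle 11 to 26 cm higher than it lay and within 6 cm sideways of its place in the cradle, its long axis within 6 degrees of level, and still (under 2 cm/s and 0.15 rad/s) (value of joint clamp above 1.2 rad and height (world z) of blank_mid between 0.172 and 0.32 m and horizontal distance between blank_mid and cradle_seat below 0.06 m and angle between blank's own y axis and vertical between 1.466 and 1.676 rad and contact force between blank and the fingers above 1 N and contact force between blank and cradle below 0.1 N and linear speed of blank below 0.02 m/s and angular speed of blank below 0.15 rad/s); the arm keeps its last pose, push and grip.
It fails at once if the blank tips more than 15 degrees from level (angle between blank's own y axis and vertical below 1.309 rad or angle between blank's own y axis and vertical above 1.833 rad).
It fails at once if the blank is dropped or knocked out of the V-blocks (height (world z) of blank_mid below 0.046 m).
It fails at once if one of the other things on the bench is moved by more than 3 cm (distance of any of dark_blank, pale_blank, brush, red_cube from where it was at the start of the episode above 0.03 m).
It also fails if it takes over 48 s, if anything falls off the work surface, if the arm or the gripper's body presses on something with over 40 N, if the wrist force passes 120 N, or if a joint passes its speed limit or range.

## Working session

There is one attempt and no reset: what is moved stays moved. The work goes in short steps, Python scripts to look and compute and a tool call to move; the robot and the scene stay as the last step left them, time stands still between calls to the robot, and variables do not carry over. Pictures are saved under pics/ and viewed, at most 10 in all, crops included, and the job is handed in when it is done.

Besides the shell and the picture viewer there is one more tool, called after "Emit:" as a command line: name --argument value ..., lists and objects as JSON in quotes. arm_command: Moves the arm, as the interface text tells. Its arguments: {"type":"object","properties":{"dp":{"type":"array"},"turn":{"type":"array"},"jaw":{"type":"array"}},"required":["dp","turn","jaw"]}

```bash
mkdir -p pics; python3 - <<'E'
from bench import *
import cv2
for n in("scene","top"):
    cv2.imwrite(f"pics/{n}0.png",camera(n)); c=get_calibration(n); print(c)
o=get_obs();print(o["time_s"],o["eef_pos"],o["eef_rot"],o["opening"])
E
```

```text
{'camera_matrix': array([[352.20089372,   0.        , 259.0404459 ],
       [  0.        , 352.20089372, 193.84604882],
       [  0.        ,   0.        ,   1.        ]]), 'R': array([[ 0.71032672, -0.70374047,  0.01361241],
       [-0.45918458, -0.477966  , -0.74879772],
       [ 0.53346553,  0.52564042, -0.6626588 ]]), 't': array([-0.43914976,  0.28325624,  1.07563436])}
{'camera_matrix': array([[434.20786704,   0.        , 253.02159953],
       [  0.        , 434.20786704, 197.35328844],
       [  0.        ,   0.        ,   1.        ]]), 'R': array([[ 0.02886186, -0.99955417,  0.00764604],
       [-0.99804658, -0.02924064, -0.05520882],
       [ 0.05540779, -0.00603767, -0.99844555]]), 't': array([-0.08089744,  0.55513495,  1.35149702])}
0.1 [0.17066014 0.54856063 0.23044694] [-2.76902287e-04  1.50339238e-01  9.88634137e-01 -7.61277770e-04] 1.0040068123000678
```

View pics/scene0.png

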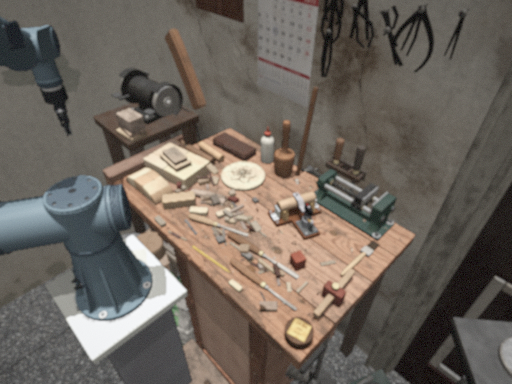

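View pics/top0.png

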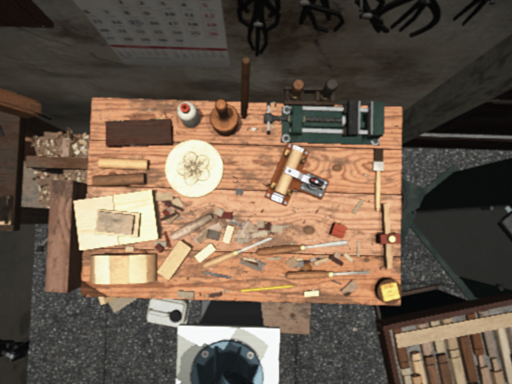

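The top view shows the cradle with the blank at about (290,172) and the clamp at about (314,183). The scene view has it near (295,210). I'll enlarge both.

```bash
python3 - <<'E'
import cv2
a=cv2.imread("pics/top0.png")[135:215,250:345]; cv2.imwrite("pics/topc.png",cv2.resize(a,None,fx=7,fy=7,interpolation=cv2.INTER_CUBIC))
a=cv2.imread("pics/scene0.png")[180:245,255:335]; cv2.imwrite("pics/scenec.png",cv2.resize(a,None,fx=8,fy=8,interpolation=cv2.INTER_CUBIC))
E
```

```text
(no output)
```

View pics/topc.png

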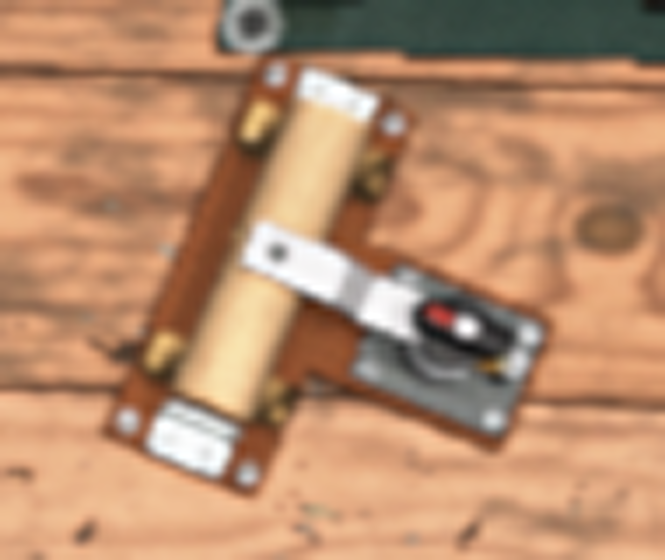

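View pics/scenec.png

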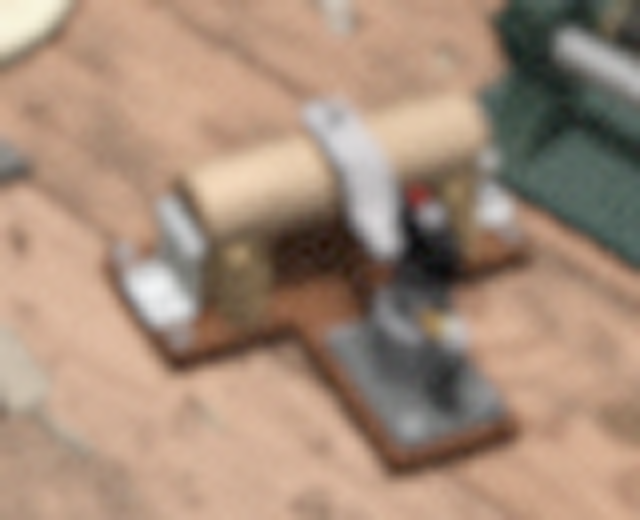

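```bash
cat >h.py <<'E'
import numpy as np
from bench import *
from scipy.optimize import least_squares
from scipy.spatial.transform import Rotation as Ro
def proj(n,X):
    c=get_calibration(n); p=(c["R"]@np.asarray(X,float).T).T+c["t"]; p=p@c["camera_matrix"].T; return p[:,:2]/p[:,2:]
def c2w(s,P):
    P=np.asarray(P,float)/1000; c,q=np.cos(s[2]),np.sin(s[2]); return np.c_[s[0]+c*P[:,0]-q*P[:,1],s[1]+q*P[:,0]+c*P[:,1],P[:,2]]
def move(p,yawjaw=None,tilt=None):
    """dp, turn for TCP goal p, tool down with closing line (tool y) at world yaw yawjaw"""
    o=get_obs(); q=np.asarray(o["eef_rot"]); R=Ro.from_quat(q[[1,2,3,0]])
    if yawjaw is None: t=np.zeros(3)
    else:
        best=None
        for k in(0,np.pi):
            a=yawjaw+k; y=np.array([np.cos(a),np.sin(a),0]); z=np.array([0,0,-1.]); G=Ro.from_matrix(np.c_[np.cross(y,z),y,z])
            v=(R.inv()*G).as_rotvec()
            if best is None or np.linalg.norm(v)<np.linalg.norm(best): best=v
        t=best
    d=R.inv().apply(np.asarray(p)-o["eef_pos"])
    print("dp",(d/.25).round(3),"turn",(np.degrees(t)/30).round(3),"t",o["time_s"],"q",np.round(o["q"],2))
E
python3 - <<'E'
from h import *
top=[((-38,95,16),(262,62)),((38,95,16),(415,110)),((-38,-95,16),(105,430)),((38,-95,16),(250,495)),((132,0,16),(522,387)),((85,0,110),(463,325)),((0,70,82),(340,95)),((0,-70,82),(218,393))]
sc=[((-38,-95,16),(110,250)),((38,-95,16),(178,362)),((132,-33,16),(395,465)),((85,0,110),(428,225))]
P=np.array([a for a,_ in top],float);U=np.array([u for _,u in top])/7+[250,135]
Q=np.array([a for a,_ in sc],float);V=np.array([u for _,u in sc])/8+[255,180]
f=lambda s:np.r_[(proj("top",c2w(s,P))-U).ravel(),.5*(proj("scene",c2w(s,Q))-V).ravel()]
r=least_squares(f,[.6,-.1,-1.9],loss="soft_l1");s=r.x
print(s,np.degrees(s[2]));e=f(s).reshape(-1,2);print(e.round(2))
W=c2w(s,[(85,0,100),(0,0,63)]);print(W)
np.save("s.npy",s)
move([*W[0][:2],.23],s[2]+np.pi/2)
E
```

```text
[ 0.63604234 -0.17044636 -1.94550226] -111.4690682935493
[[ 0.37 -2.52]
 [ 0.59 -0.01]
 [-0.64 -0.11]
 [ 0.87  0.08]
 [ 1.15 -0.46]
 [ 0.42 -0.19]
 [-0.48  1.21]
 [-1.12  1.23]
 [-0.76 -0.46]
 [-0.64 -0.61]
 [-0.24 -0.4 ]
 [-0.01 -0.89]]
[[ 0.60493243 -0.24954866  0.1       ]
 [ 0.63604234 -0.17044636  0.063     ]]
dp [-2.608 -2.532  0.005] turn [-2.000e-03 -3.000e-03 -2.861e+00] t 0.1 q [ 1.06  0.18  1.61 -0.    1.35 -0.21]
```

```bash
python3 - <<'E'
from h import *
import cv2
s=np.load("s.npy")
def poly(im,n,pts,o,k,c):
    u=((proj(n,c2w(s,pts))-o+.5)*k-.5).round().astype(int); cv2.polylines(im,[u],True,c,1)
ims=[]
for n,o,k,w,h in(("top",(250,135),7,95,80),("scene",(255,180),8,80,65)):
    im=cv2.imread(f"pics/{n}0.png")[o[1]:o[1]+h,o[0]:o[0]+w]; im=cv2.resize(im,None,fx=k,fy=k,interpolation=cv2.INTER_CUBIC)
    o=np.array(o)
    poly(im,n,[(-38,-95,16),(38,-95,16),(38,-40,16),(132,-40,16),(132,40,16),(38,40,16),(38,95,16),(-38,95,16)],o,k,(0,255,0))
    poly(im,n,[(-19,-70,63),(19,-70,63),(19,70,63),(-19,70,63)],o,k,(255,0,0))
    poly(im,n,[(63,-7,110),(107,-7,110),(107,7,110),(63,7,110)],o,k,(255,255,0))
    cv2.imwrite(f"pics/{n}ov.png",im)
E
```

```text
(no output)
```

View pics/topov.png

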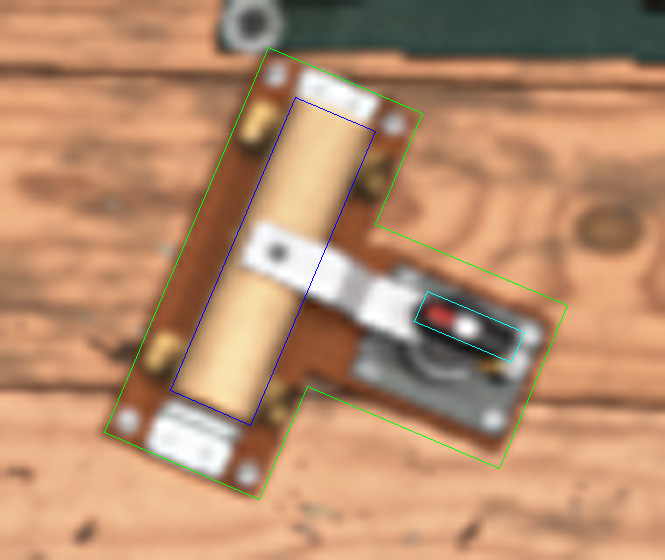

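The overlay matches the blank and the grip to about 2 mm. Next I travel over the clamp, turning the tool clockwise so the last joint stays in range.

Emit:
arm_command --dp '[[-0.12,-0.12,0],[-0.3,-0.29,0],[-0.48,-0.47,0],[-0.66,-0.64,0],[-0.8,-0.78,0]]' --turn '[[0,0,0],[0,0,0.2],[0,0,0.4],[0,0,0.7],[0,0,1.0]]' --jaw '[1,1,1,1,1]'

```text
time_s: 0.72
eef_pos: [0.3044, 0.3014, 0.2311]
eef_rot: [0.0, 0.404, 0.915, -0.0]
wrist_force: [0.2, 1.1, -0.2]
opening: 1.001
grasp_force: 0.0
```

```bash
cat >>h.py <<'E'
s=np.load("s.npy"); W=c2w(s,[(85,0,100),(0,0,63)])
def st():
    o=get_obs(); print({k:np.round(o[k],3).tolist() for k in("time_s","eef_pos","q","wrist_force","torque","opening","grasp_force")})
E
python3 -c "
from h import *
st();move([*W[0][:2],.23],s[2]+np.pi/2-np.pi)"
```

```text
{'time_s': 0.725, 'eef_pos': [0.304, 0.301, 0.231], 'q': [0.502, -0.164, 1.955, -0.0, 1.351, -0.238], 'wrist_force': [0.231, 1.063, -0.199], 'torque': [-0.02, -0.062, 0.005], 'opening': 1.001, 'grasp_force': 0.0}
dp [-2.438 -0.598  0.005] turn [0.000e+00 1.000e-03 2.128e+00] t 0.725 q [ 0.5  -0.16  1.95 -0.    1.35 -0.24]
```

Emit:
arm_command --dp '[[-0.2,-0.05,0],[-0.4,-0.1,0],[-0.6,-0.15,0],[-0.8,-0.2,0],[-1.0,-0.25,0]]' --turn '[[0,0,0.2],[0,0,0.4],[0,0,0.6],[0,0,0.8],[0,0,1.0]]' --jaw '[1,1,1,1,1]'

```text
time_s: 1.35
eef_pos: [0.4279, 0.0757, 0.2312]
eef_rot: [-0.0, 0.626, 0.78, 0.0]
wrist_force: [0.7, 1.3, 0.5]
opening: 0.999
grasp_force: 0.0
```

```bash
python3 -c "
from h import *
st();move([*W[0][:2],.23],s[2]+np.pi/2-np.pi)"
```

```text
{'time_s': 1.35, 'eef_pos': [0.428, 0.076, 0.231], 'q': [-0.1, -0.148, 1.941, 0.0, 1.349, -0.318], 'wrist_force': [0.699, 1.262, 0.473], 'torque': [0.003, -0.088, 0.001], 'opening': 0.999, 'grasp_force': 0.0}
dp [-1.423  0.41   0.005] turn [ 0.    -0.     1.132] t 1.35 q [-0.1  -0.15  1.94  0.    1.35 -0.32]
```

Emit:
arm_command --dp '[[-0.2,0.05,0],[-0.4,0.1,0],[-0.6,0.16,0],[-0.8,0.22,0],[-1.0,0.28,0]]' --turn '[[0,0,0.2],[0,0,0.4],[0,0,0.6],[0,0,0.8],[0,0,1.0]]' --jaw '[1,1,1,1,1]'

```text
time_s: 1.98
eef_pos: [0.5512, -0.1527, 0.2308]
eef_rot: [-0.0, 0.806, 0.591, -0.0]
wrist_force: [0.9, 0.1, 0.0]
opening: 0.994
grasp_force: 0.0
```

Emit:
arm_command --dp '[[0,0,0],[0,0,0]]' --turn '[[0,0,0],[0,0,0]]' --jaw '[1,1]'

```text
time_s: 2.22
eef_pos: [0.5502, -0.1507, 0.2305]
eef_rot: [-0.001, 0.805, 0.593, -0.0]
wrist_force: [-0.4, 0.3, -0.2]
opening: 1.004
grasp_force: 0.0
```

```bash
python3 -c "
from h import *
st();move([*W[0][:2],.18],s[2]+np.pi/2-np.pi)"
```

```text
{'time_s': 2.225, 'eef_pos': [0.55, -0.151, 0.231], 'q': [-0.476, 0.173, 1.618, 0.0, 1.353, -0.174], 'wrist_force': [-0.419, 0.259, -0.238], 'torque': [0.002, -0.01, -0.025], 'opening': 1.004, 'grasp_force': 0.0}
dp [-0.313  0.327  0.201] turn [-0.004 -0.001  0.14 ] t 2.225 q [-0.48  0.17  1.62  0.    1.35 -0.17]
```

Emit:
arm_command --dp '[[-0.1,0.1,0.05],[-0.2,0.2,0.1],[-0.31,0.33,0.2],[-0.31,0.33,0.2],[-0.31,0.33,0.2]]' --turn '[[0,0,0.14],[0,0,0.14],[0,0,0.14],[0,0,0.14],[0,0,0.14]]' --jaw '[0.6,0.6,0.6,0.6,0.6]'

```text
time_s: 2.85
eef_pos: [0.6063, -0.2481, 0.1814]
eef_rot: [-0.0, 0.826, 0.563, -0.0]
wrist_force: [-0.0, -0.1, -0.1]
opening: 0.601
grasp_force: 0.0
```

```bash
python3 - <<'E'
from h import *
import cv2
st();move([*W[0][:2],.087],s[2]+np.pi/2-np.pi)
a=[]
for n,o,w,h in(("top",(265,145),85,70),("scene",(265,170),85,70)):
    a.append(cv2.resize(camera(n)[o[1]:o[1]+h,o[0]:o[0]+w],(400,330),interpolation=cv2.INTER_CUBIC))
cv2.imwrite("pics/over.png",np.hstack(a))
E
```

```text
{'time_s': 2.85, 'eef_pos': [0.606, -0.248, 0.181], 'q': [-0.569, 0.399, 1.436, 0.0, 1.308, -0.196], 'wrist_force': [-0.03, -0.062, -0.064], 'torque': [-0.007, 0.032, -0.02], 'opening': 0.601, 'grasp_force': 0.0}
dp [-0.008 -0.003  0.378] turn [-0.002 -0.001  0.002] t 2.85 q [-0.57  0.4   1.44  0.    1.31 -0.2 ]
```

View pics/over.png

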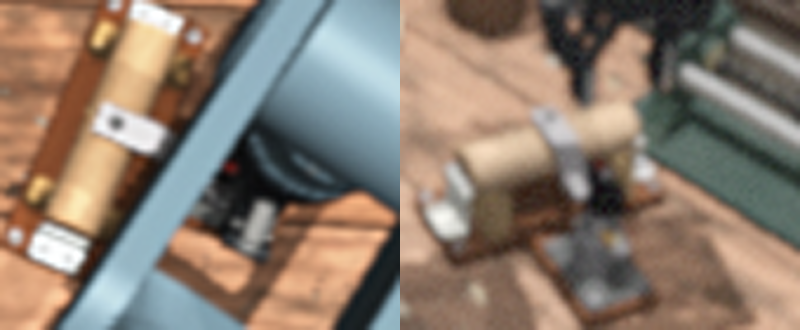

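The fingers straddle the grip in the scene view, with tips at (580,90) and (660,85) above the grip at (605,180). I go down next.

Emit:
arm_command --dp '[[-0.01,0,0.1],[-0.01,0,0.2],[-0.01,0,0.3],[-0.01,0,0.375],[-0.01,0,0.375]]' --turn '[[0,0,0],[0,0,0],[0,0,0],[0,0,0],[0,0,0]]' --jaw '[0.6,0.6,0.6,0.6,0.6]'

```text
time_s: 3.58
eef_pos: [0.6049, -0.2509, 0.0866]
eef_rot: [-0.001, 0.826, 0.563, -0.0]
wrist_force: [0.7, -0.3, -0.5]
opening: 0.598
grasp_force: 0.0
```

Emit:
arm_command --dp '[[0,0,0],[0,0,0],[0,0,0],[0,0,0],[0,0,0]]' --turn '[[0,0,0],[0,0,0],[0,0,0],[0,0,0],[0,0,0]]' --jaw '[0,0,0,0,0]'

```text
time_s: 4.2
eef_pos: [0.6042, -0.2515, 0.0891]
eef_rot: [-0.001, 0.826, 0.563, -0.001]
wrist_force: [-9.5, 3.3, 10.6]
opening: 0.152
grasp_force: 60.7
```

```bash
python3 -c "
from h import *
st()"
```

```text
{'time_s': 4.2, 'eef_pos': [0.604, -0.252, 0.089], 'q': [-0.575, 0.502, 1.492, -0.001, 1.151, -0.2], 'wrist_force': [-9.533, 3.323, 10.617], 'torque': [0.591, 1.622, 0.126], 'opening': 0.152, 'grasp_force': 60.684}
```

Gripped at 13 mm opening. Now I turn counter-clockwise (tool -z), relieving the small offset.

Emit:
arm_command --dp '[[0,-0.004,-0.006],[0,-0.004,-0.006],[0,-0.004,-0.006],[0,-0.004,-0.006],[0,-0.004,-0.006]]' --turn '[[0,0,-0.1],[0,0,-0.25],[0,0,-0.4],[0,0,-0.55],[0,0,-0.7]]' --jaw '[0,0,0,0,0]'

```text
time_s: 4.82
eef_pos: [0.605, -0.2517, 0.0892]
eef_rot: [0.0, 0.709, 0.705, 0.0]
wrist_force: [3.0, -0.9, -4.8]
opening: 0.147
grasp_force: 59.3
```

Emit:
arm_command --dp '[[0,0,0],[0,0,0],[0,0,0],[0,0,0],[0,0,0]]' --turn '[[0,0,-0.2],[0,0,-0.4],[0,0,-0.6],[0,0,-0.8],[0,0,-0.9]]' --jaw '[0,0,0,0,0]'

```text
time_s: 5.45
eef_pos: [0.6063, -0.2514, 0.0893]
eef_rot: [0.002, 0.525, 0.851, 0.001]
wrist_force: [6.5, 1.4, -6.8]
opening: 0.15
grasp_force: 58.9
```

```bash
python3 -c "
from h import *
st()"
```

```text
{'time_s': 5.45, 'eef_pos': [0.606, -0.251, 0.089], 'q': [-0.574, 0.502, 1.493, 0.002, 1.144, -1.04], 'wrist_force': [6.472, 1.419, -6.826], 'torque': [0.089, -1.082, 0.05], 'opening': 0.15, 'grasp_force': 58.925}
```

Emit:
arm_command --dp '[[0,0,0.003],[0,0,0.003],[0,0,0.003],[0,0,0.003],[0,0,0.003]]' --turn '[[0,0,-0.25],[0,0,-0.5],[0,0,-0.75],[0,0,-1.0],[0,0,-1.0]]' --jaw '[0,0,0,0,0]'

```text
time_s: 6.08
eef_pos: [0.6073, -0.2506, 0.0892]
eef_rot: [0.003, 0.287, 0.958, 0.001]
wrist_force: [9.5, 3.4, -4.9]
opening: 0.15
grasp_force: 59.3
```

Emit:
arm_command --dp '[[0,0,0],[0,0,0],[0,0,0],[0,0,0],[0,0,0]]' --turn '[[0,0,0],[0,0,0],[0,0,0],[0,0,0],[0,0,0]]' --jaw '[0.5,0.5,0.5,0.5,0.5]'

```text
time_s: 6.7
eef_pos: [0.6046, -0.2518, 0.0883]
eef_rot: [-0.0, 0.288, 0.958, -0.0]
wrist_force: [-0.4, 0.1, -0.1]
opening: 0.5
grasp_force: 0.0
```

Emit:
arm_command --dp '[[0,0,-0.12],[0,0,-0.3],[0,0,-0.5],[0,0,-0.65],[0,0,-0.65]]' --turn '[[0,0,0],[0,0,0.25],[0,0,0.5],[0,0,0.75],[0,0,1.0]]' --jaw '[0.5,0.5,0.5,0.7,0.9]'

```text
time_s: 7.32
eef_pos: [0.6066, -0.2529, 0.2559]
eef_rot: [0.004, 0.528, 0.849, -0.0]
wrist_force: [0.8, 0.9, -0.4]
opening: 0.886
grasp_force: 0.0
```

```bash
python3 -c "
from h import *
st();move([*W[1][:2],.18],s[2]-np.pi)
move([*W[1][:2],.18],s[2])"
```

```text
{'time_s': 7.325, 'eef_pos': [0.607, -0.253, 0.256], 'q': [-0.575, 0.337, 1.365, -0.0, 1.431, -1.034], 'wrist_force': [0.802, 0.873, -0.402], 'torque': [0.013, 0.003, 0.008], 'opening': 0.886, 'grasp_force': 0.0}
dp [0.246 0.25  0.303] turn [ 0.003  0.016 -1.409] t 7.325 q [-0.58  0.34  1.36 -0.    1.43 -1.03]
dp [0.246 0.25  0.303] turn [ 0.003  0.016 -1.409] t 7.325 q [-0.58  0.34  1.36 -0.    1.43 -1.03]
```

Emit:
arm_command --dp '[[0.05,0.05,0],[0.12,0.12,0],[0.19,0.19,0.05],[0.245,0.25,0.1],[0.245,0.25,0.15]]' --turn '[[0,0,-0.25],[0,0,-0.5],[0,0,-0.75],[0,0,-1.0],[0,0,-1.0]]' --jaw '[0.75,0.75,0.75,0.75,0.75]'

```text
time_s: 7.95
eef_pos: [0.6336, -0.1678, 0.2128]
eef_rot: [0.0, 0.288, 0.958, 0.0]
wrist_force: [-0.3, 0.2, -0.7]
opening: 0.75
grasp_force: 0.0
```

Emit:
arm_command --dp '[[0,0,0],[0,0,0],[0,0,0]]' --turn '[[0,0,-0.2],[0,0,-0.4],[0,0,-0.4]]' --jaw '[0.75,0.75,0.75]'

```text
time_s: 8.32
eef_pos: [0.633, -0.1699, 0.213]
eef_rot: [-0.0, 0.188, 0.982, -0.0]
wrist_force: [-0.8, 0.3, -0.2]
opening: 0.749
grasp_force: 0.0
```

```bash
python3 - <<'E'
from h import *
import cv2
st();move([*W[1][:2],.044],s[2])
a=[]
for n,o,w,h in(("top",(255,140),85,70),("scene",(255,175),85,70)):
    k=400/85; im=cv2.resize(camera(n)[o[1]:o[1]+h,o[0]:o[0]+w],(400,330),interpolation=cv2.INTER_CUBIC)
    u=((proj(n,c2w(s,[(0,-70,63),(0,0,63),(0,70,63)]))-o+.5)*[k,330/70]-.5).round().astype(int)
    for p in u: cv2.circle(im,tuple(map(int,p)),2,(0,255,0),-1)
    a.append(im)
cv2.imwrite("pics/over2.png",np.hstack(a))
E
```

```text
{'time_s': 8.325, 'eef_pos': [0.633, -0.17, 0.213], 'q': [-0.443, 0.371, 1.407, -0.0, 1.363, -1.634], 'wrist_force': [-0.828, 0.344, -0.198], 'torque': [0.01, 0.01, -0.007], 'opening': 0.749, 'grasp_force': 0.0}
dp [-0.012  0.003  0.676] turn [-0.001 -0.001 -0.008] t 8.325 q [-0.44  0.37  1.41 -0.    1.36 -1.63]
```

View pics/over2.png

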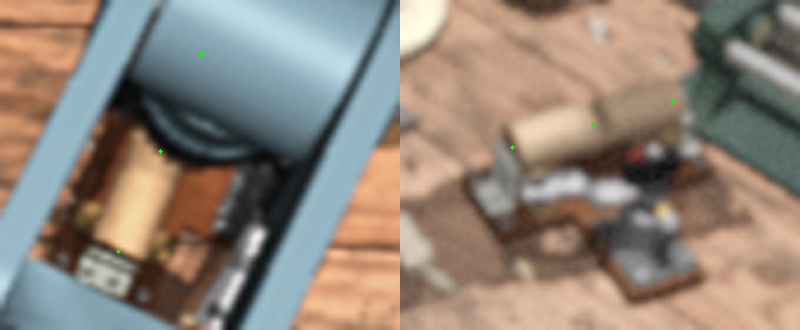

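The clamp is open: its arm lies along the cradle's -y, at (580,185) in the right half, and the blank is still seated. I go down and grip, shifting slightly along tool y.

Emit:
arm_command --dp '[[-0.01,-0.003,0.15],[-0.01,-0.003,0.3],[-0.01,-0.003,0.45],[-0.01,-0.003,0.6],[-0.01,-0.003,0.675]]' --turn '[[0,0,0],[0,0,0],[0,0,0],[0,0,0],[0,0,0]]' --jaw '[0.75,0.75,0.75,0.75,0.75]'

```text
time_s: 9.05
eef_pos: [0.6339, -0.1703, 0.0421]
eef_rot: [-0.002, 0.188, 0.982, 0.0]
wrist_force: [0.1, 0.3, -0.3]
opening: 0.75
grasp_force: 0.0
```

Emit:
arm_command --dp '[[0,0,0],[0,0,0],[0,0,0],[0,0,0],[0,0,0]]' --turn '[[0,0,0],[0,0,0],[0,0,0],[0,0,0],[0,0,0]]' --jaw '[0.75,0.3,0.3,0.3,0.3]'

```text
time_s: 9.68
eef_pos: [0.6372, -0.1704, 0.047]
eef_rot: [0.002, 0.186, 0.982, 0.0]
wrist_force: [1.5, 5.1, 6.6]
opening: 0.423
grasp_force: 60.4
```

```bash
python3 -c "
from h import *
st();move([*W[1][:2],.044],s[2])"
```

```text
{'time_s': 9.675, 'eef_pos': [0.637, -0.17, 0.047], 'q': [-0.441, 0.564, 1.498, 0.001, 1.076, -1.638], 'wrist_force': [1.506, 5.122, 6.607], 'torque': [0.769, -0.195, 0.016], 'opening': 0.423, 'grasp_force': 60.437}
dp [ 0.004 -0.002  0.012] turn [ 0.002  0.008 -0.   ] t 9.675 q [-0.44  0.56  1.5   0.    1.08 -1.64]
```

Gripped with small forces. I lift slowly.

Emit:
arm_command --dp '[[0,0,-0.03],[0,0,-0.08],[0,0,-0.14],[0,0,-0.21],[0,0,-0.28]]' --turn '[[0,0,0],[0,0,0],[0,0,0],[0,0,0],[0,0,0]]' --jaw '[0.2,0.2,0.2,0.2,0.2]'

```text
time_s: 10.3
eef_pos: [0.6355, -0.1708, 0.1162]
eef_rot: [0.0, 0.187, 0.982, -0.0]
wrist_force: [-0.1, 0.3, -1.4]
opening: 0.423
grasp_force: 60.1
```

Emit:
arm_command --dp '[[0,0,-0.07],[0,0,-0.14],[0,0,-0.2],[0,0,-0.26],[0,0,-0.31]]' --turn '[[0,0,0],[0,0,0],[0,0,0],[0,0,0],[0,0,0]]' --jaw '[0.2,0.2,0.2,0.2,0.2]'

```text
time_s: 10.92
eef_pos: [0.6354, -0.1706, 0.193]
eef_rot: [0.0, 0.186, 0.982, -0.0]
wrist_force: [0.3, -0.9, -2.6]
opening: 0.427
grasp_force: 60.1
```

Emit:
arm_command --dp '[[0,0,-0.02],[0,0,-0.02],[0,0,-0.02],[0,0,-0.02],[0,0,-0.02]]' --turn '[[0,0,0],[0,0,0],[0,0,0],[0,0,0],[0,0,0]]' --jaw '[0.2,0.2,0.2,0.2,0.2]'

```text
time_s: 11.55
eef_pos: [0.6352, -0.1705, 0.1966]
eef_rot: [-0.0, 0.186, 0.982, 0.0]
wrist_force: [-0.6, 0.4, -2.4]
opening: 0.429
grasp_force: 60.1
```

```bash
python3 - <<'E'
from h import *
import cv2
st()
cv2.imwrite("pics/end.png",cv2.resize(camera("scene")[140:240,230:350],(720,600),interpolation=cv2.INTER_CUBIC))
E
```

```text
{'time_s': 11.55, 'eef_pos': [0.635, -0.171, 0.197], 'q': [-0.442, 0.391, 1.415, -0.0, 1.336, -1.638], 'wrist_force': [-0.641, 0.433, -2.407], 'torque': [-0.063, 0.016, 0.037], 'opening': 0.429, 'grasp_force': 60.146}
```

View pics/end.png

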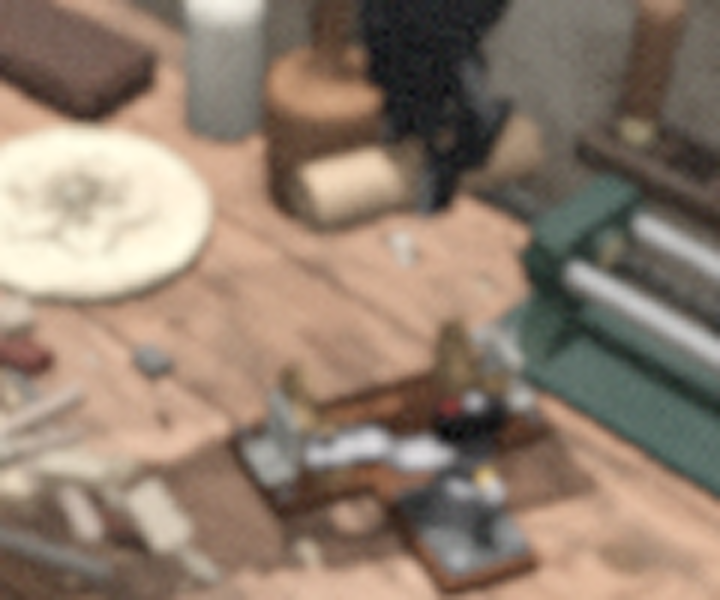

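The blank hangs level in the fingers, spanning (300,190) to (540,150), above the empty V-blocks with the clamp open. I hand in.

```bash
python3 -c "
from bench import *
print(hand_in())"
```

```text
the job is handed in; nothing more can be done
None
```

The clamp is open and the blank is held level and steady about 15 cm above the cradle; I handed the job in at about 12 s, and no verdict was returned.

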